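Stand the angle block against the glued case wall

TASK

The long wall of the plywood case that faces the V-cradle has just been glued and must be held square while it sets. Take the cast angle block out of the cradle, stand it gently on its own feet on the bench, its upright flush against the middle of that wall without shoving the case, and let go of it. Then press down with the fingertips on the toe of its foot, and after that on the top edge of its upright to feel that it does not rock, and leave it standing there, with the other things on the bench undisturbed.

Things in the scene. Friction and masses are not known exactly. Their poses are not given: they have to be found in the camera images.
- block: Loose L of grey cast aluminium, 56 mm wide, 0.55 kg. Origin: outer heel corner, mid-width, level with its feet's soles; x heel to toe of the foot (110 long), y across, z up the upright (115 high). Upright: x 0-10, outer face x = 0. Foot plate z 9-18 on 9 mm feet: at x 12-26 full width, at x 90-110 at both corners. Starts in the cradle tipped back 45 deg, toe raised (x and z 45 deg from vertical).
- rib (a point): Point in the block's triangular rib, which joins foot and upright at mid-width: 12 mm thick across y, good to pinch. Point at block x 38, z 55 mm; the rib's sloping edge runs from x 80, z 18 to x 10, z 106. Axes as the block's. Centre of mass near x 32, z 37.
- case: Loose open plywood case, about 2.4 kg with the stone weight inside: 150 x 240 mm over the walls, rim 95 mm high. Its 6 mm bottom board juts 7 mm beyond the walls as a ledge; the block's undercut heel (12 mm deep, 9 mm high) clears it; with a foot on the ledge it rocks. Origin: middle of underside, z up; the glued wall is on the +x side, outer face at x = 75 mm, 240 mm along y.
- seat (a point): Point at bench level below the middle of the outer face of the case's glued wall; axes as the case's: x points straight out of the wall, y along it, z up. The block's origin belongs here, with block x along seat x.
- cradle: Fixed wooden V-cradle, leather-lined, 180 mm long and 98 mm high: two boards sloping at 45 degrees either way from a groove 24 mm above the bench; slopes 105 mm (+x side, under the block's feet) and 95 mm long (under the upright's outer face). Origin: on the bench under the middle of the groove; y along the groove, z up.
- toe (a point): Point on the upper face of the block's foot, in the middle of the flat toe beyond the rib (block x 97, y 0, z 18 mm; the flat is 30 x 56 mm): first place to press. Axes as the block's.
- top_edge (a point): Point in the middle of the top edge of the block's upright (10 x 56 mm; block x 5, y 0, z 115 mm): second place to press. Axes as the block's.
- glue_jar: Loose amber glass jar with a steel lid, 60 mm diameter, 85 mm high, near one end of the case; origin at the middle of its underside. Not to be disturbed.
- spool: Loose wooden thread spool standing upright, 48 mm diameter, 70 mm high, near one end of the cradle; origin at the middle of its underside. Not to be disturbed.
- mallet: Loose rawhide mallet lying on the bench beyond the cradle: head 88 mm long, 52 mm diameter along its y, handle 200 mm towards its -x; origin on the bench under the middle of the head. Not to be disturbed.

How it is judged:
By the outcome, as a careful person would: the job done as asked, in the order asked, and still so for the second after the job is handed in, with the robot touching nothing.
It also fails if it takes over 58 s, if anything falls off the work surface, if the arm or the gripper's body presses on something with over 40 N, if the wrist force passes 120 N, or if a joint passes its speed limit or range.

ROBOT

A 6-joint arm with a two-finger parallel gripper is mounted at the origin on the work surface. World frame = base frame: x ahead of the robot, y to its left, z up, the work surface at z = 0. Lengths are in m, angles in rad, forces in N, time in s.
With the tool pointing down it reaches from about 0.3 to 0.875 m from the base axis. Payload 4.2 kg.
Tool frame: the origin (TCP) lies between the finger pads; the fingertips stand ctrl.finger_overhang ahead of it and the grasp point (between the pads) is the TCP (ctrl.finger_overhang is the distance from the TCP to the fingertips, in m); z points along the fingers, y is the line along which they close (so a half turn about z gives the same grasp; the last joint's range is limited). The gripper opens to 85 mm and grips with 20 to 120 N. Pads are 22 mm wide; open, the fingers measure 114 mm over their backs; the gripper's body (76 mm by 85 mm) begins 54 mm behind the grasp point. The pads swing forward as they close: fully open they stand 13 mm farther back than shut.
Start: joints at [-1.149, 0.32, 1.565, -0, 1.257, -0.02], TCP at [0.246, -0.52, 0.25] pointing down, gripper open.
Joint ranges: [-3.11, 3.11], [-0.84, 2.01], [0.21, 2.61], [-1.34, 4.49], [0.05, 2.63], [-2.56, 2.56]. Speed limits (rad/s): [2.57, 2.57, 3.14, 3.14, 3.14, 3.14].

INTERFACE

Orientations are given as a 3x3 rotation matrix whose columns are the frame's x, y, z axes.
In Python, from station import ctrl, eyes gives the robot as it stands. The module is installed in compiled form; this text tells all that it offers.
- The arm moves only by the tool apply_moves, never from a script. Its argument "motion" is a list of rows, each a list of 3 entries, a list of its own where there are three numbers: the opening, from -1 (shut) to 1 (fully open), then the shift along the tool's x, y, z as a fraction of full scale, then the turn, a rotation vector about the tool's x, y, z as a fraction of full scale. In form: [[grip, [tx, ty, tz], [rx, ry, rz]], ...]. A call has 1 to 5 rows; each row shifts and turns the commanded pose from where the row before left it, along the tool's axes as they then stand; what a row does not reach is not made up. Full scale, the value 1, is 0.8 m for a shift and 90 degrees for a turn. A row lasts 1/12 s, in which the tool goes at most 41.7 mm and 7.16 degrees, less where a joint would pass 70% of its speed; a pose out of reach is approached as far as the arm can. A call with a number of a shift or a turn outside -1 to 1 is refused whole. A call with a gripper value outside its range is refused whole. The fingers move at their own pace and stop on an object; "newtons" is the grip in N (left out, the last holds). Time passes only in rows, so rows that do not move let the fingers close. It gives the time, the measured TCP pose, the force, the opening and the grip force at its end, in the units of the state.
- ctrl.state(): the state, without advancing time (a new reading comes with each control period).
- eyes.capture(name): name is "side" or "top" or "wrist"; returns a dict with "pixels" (400x640x3 uint8, red, green, blue), "range_z" (400x640 float32, m along the optical axis (not along the pixel's ray), 0 where there is no reading), "fx", "fy", "cx", "cy" (pixels), "R" (3x3) and "t" (3): a world point X has camera coordinates R X + t. Camera axes: x right, y down, z forward; pixel columns grow to the right and rows downward; lengths in m; the calibration is good to about 2 mm. A picture is of the moment at which its call begins.
- ctrl.close_job(): hands the job in; it is judged then, once.
The state is a dict: "clock": time; "joints": joint angles; "qd": joint speeds; "tau": joint torques, N m; "tool_pos": TCP position; "orientation": TCP orientation; "wrist_force": force on the tool from outside, world axes, zero at the start; "torque": the same for the moment, N m; "opening": finger opening in m; "grasp_force": force on a finger pad.
Only numpy, scipy, OpenCV 4.12 (cv2) and the standard library are available. Lean on these libraries where they do the work, as an engineer would, in place of code of your own. Each camera call takes 0.05 s, during which the arm holds its last target. There are 200 camera calls.

## Working session

There is one attempt and no reset: what is moved stays moved. The work goes in short steps, Python scripts to look and compute and a tool call to move; the robot and the scene stay as the last step left them, time stands still between calls to the robot, and variables do not carry over. Pictures are saved under pics/ and viewed, at most 10 in all, crops included, and the job is handed in when it is done.

Besides the shell and the picture viewer there is one more tool, called after "Request:" as name(argument=value, ...), one argument or row to a line, values as JSON. apply_moves: Moves the arm, as the interface text tells. Shift numbers are shares of 0.8 m and turn numbers shares of 90 degrees, none past 1 either way. Its arguments: {"type":"object","properties":{"motion":{"type":"array","items":{"type":"array"}},"newtons":{"type":"number"}},"required":["motion"]}

```bash
mkdir -p pics; cat > h.py <<'E'
import numpy as np, cv2
from station import ctrl, eyes
def cap(n,save=None):
    c=eyes.capture(n)
    if save: cv2.imwrite('pics/'+save,c['pixels'][:,:,::-1])
    return c
def cloud(c):
    z=c['range_z'].astype(float); v,u=np.mgrid[:400,:640]
    P=np.stack([(u-c['cx'])/c['fx']*z,(v-c['cy'])/c['fy']*z,z],-1)
    P=(P-np.array(c['t']))@np.array(c['R'])
    P[z==0]=np.nan
    return P
E
python3 - <<'E'
from h import *
s=ctrl.state(); print({k:np.round(v,3).tolist() for k,v in s.items()}, ctrl.finger_overhang)
cs=[cap(n,n+'0.png') for n in('top','side')]
for n,c in zip('ts',cs): print(n, c['fx'],c['cx'],c['cy'],np.round(c['R'],3).tolist(),np.round(c['t'],3).tolist()); np.savez(n+'0.npz',**{k:np.array(v) for k,v in c.items()})
E
```

```text
{'clock': 0.0, 'joints': [-1.149, 0.32, 1.566, 0.0, 1.257, -0.02], 'qd': [0.002, -0.001, -0.0, -0.0, 0.001, 0.001], 'tau': [0.001, -41.553, -23.416, 0.0, 0.008, -0.0], 'tool_pos': [0.246, -0.519, 0.249], 'orientation': [[0.904, 0.428, -0.001], [0.428, -0.904, 0.002], [0.0, -0.002, -1.0]], 'wrist_force': [0.36, 0.695, 0.428], 'torque': [0.005, -0.058, 0.036], 'grasp_force': 0.0, 'opening': 0.086} 0.019
t 448.0246462060041 323.868397489435 204.5593767865829 [[0.019, -1.0, 0.021], [-0.984, -0.023, -0.178], [0.179, -0.018, -0.984]] [0.069, 0.637, 1.143]
s 371.22336356944743 315.70911129669474 203.20878033853606 [[-0.969, -0.247, 0.022], [-0.17, 0.594, -0.786], [0.181, -0.765, -0.618]] [0.632, 0.119, 0.979]
```

View pics/top0.png

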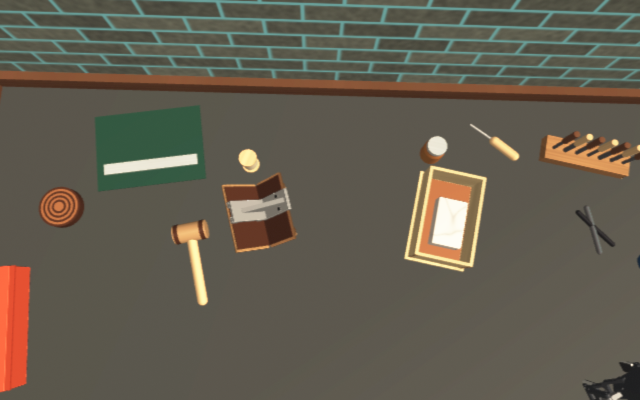

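View pics/side0.png

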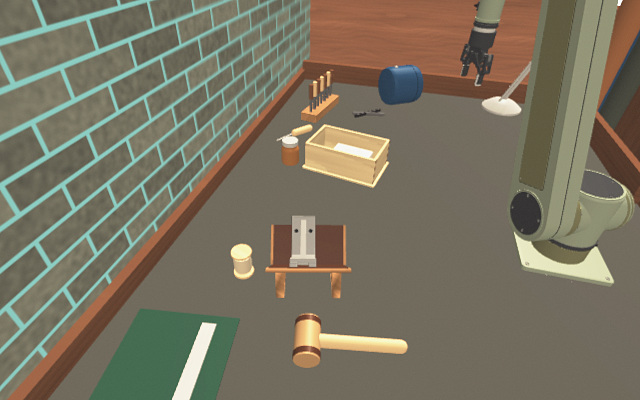

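The top view shows the block in the cradle near (262,207), the case centred near (447,217) with its glued wall on the left, the jar at (435,150), the spool at (250,160) and the mallet at (190,232). The side view agrees, with the block at (303,240). Next I'll measure them using the range data.

```bash
python3 - <<'E'
from h import *
T=dict(np.load('t0.npz'));S=dict(np.load('s0.npz'))
im=T['pixels'][:,:,::-1]
a=cv2.resize(im[165:260,210:310],(760,722)[:2] if 0 else None,fx=5.5,fy=5.5,interpolation=cv2.INTER_CUBIC)
s=S['pixels'][200:310,245:370,::-1]
b=cv2.resize(s,None,fx=4.5,fy=4.5,interpolation=cv2.INTER_CUBIC)
cv2.imwrite('pics/a.png',a)
P=cloud(T); 
print('bench',np.nanmedian(P[300:380,250:350,2]))
hsv=cv2.cvtColor(im,cv2.COLOR_BGR2HSV)
def med(m): return np.round(np.nanmedian(P[m],0),4)
Q=cloud(S)
for nm,X,img in(('top',P,im),('side',Q,S['pixels'][:,:,::-1])):
    h=cv2.cvtColor(np.ascontiguousarray(img),cv2.COLOR_BGR2HSV)
    print(nm)
    # block: low saturation, above bench, in cradle
    m=(h[...,1]<60)&(h[...,2]>60)&(X[...,2]>.03)&(X[...,2]<.2)&(X[...,1]>.0)&(X[...,1]<.4)&(X[...,0]>.2)
    n,l,st,c=cv2.connectedComponentsWithStats(m.astype(np.uint8))
    for i in range(1,n):
        if st[i,4]>30: p=X[l==i]; print('grey',st[i],np.round(np.nanmin(p,0),3),np.round(np.nanmax(p,0),3))
    # above bench comps
    m=(X[...,2]>.02)&(X[...,2]<.2)&(X[...,0]>.2)&(X[...,0]<.85)
    n,l,st,c=cv2.connectedComponentsWithStats(m.astype(np.uint8))
    for i in range(1,n):
        if st[i,4]>150:
            p=X[l==i]; top=p[p[:,2]>np.nanmax(p[:,2])-.006]
            r=cv2.minAreaRect(p[:,:2].astype(np.float32)); print(st[i],'zmax',np.round(np.nanmax(p[:,2]),3),'rect',np.round(r[0],4),np.round(r[1],4),round(r[2],2),'top rect',[np.round(x,4) for x in cv2.minAreaRect(top[:,:2].astype(np.float32))])
E
```

```text
bench -0.0006079343065194514
top
grey [262   0  81   4 225] [1.209 0.043 0.081] [1.218 0.269 0.103]
grey [347   0  11   5  47] [1.211 0.    0.08 ] [1.218 0.029 0.104]
grey [221   3  80  12 689] [1.208 0.163 0.03 ] [1.217 0.392 0.077]
grey [304   5  53  12 462] [1.208e+00 1.000e-03 3.000e-02] [1.218 0.151 0.077]
grey [ 227  188   64   35 1278] [0.576 0.17  0.034] [0.667 0.331 0.118]
[ 541  131   99   46 2735] zmax 0.154 rect [ 0.7986 -0.6577] [0.2434 0.0728] 78.34 top rect [array([ 0.8031, -0.6379]), array([0.1736, 0.0172]), np.float64(78.0972)]
[421 136  26  27 498] zmax 0.091 rect [ 0.7977 -0.2155] [0.0559 0.0571] 10.17 top rect [array([ 0.8009, -0.2177]), array([0.0475, 0.0488]), np.float64(0.5092)]
[491 137  27  22 198] zmax 0.033 rect [ 0.8174 -0.4273] [0.0878 0.0242] 52.03 top rect [array([ 0.8162, -0.4258]), array([0.0748, 0.0179]), np.float64(47.0661)]
[238 149  19  21 290] zmax 0.077 rect [0.7562 0.2928] [0.046  0.0462] 53.49 top rect [array([0.757 , 0.2904]), array([0.0414, 0.0413]), np.float64(83.0043)]
[ 408  165   79  103 2620] zmax 0.102 rect [ 0.6096 -0.2459] [0.1524 0.
[... 1971 characters left out ...]
, -0.2464]), array([0.1568, 0.2423]), np.float64(78.9187)]
[281 137  18  24 378] zmax 0.085 rect [ 0.7989 -0.2138] [0.0554 0.0541] 69.67 top rect [array([ 0.8001, -0.2162]), array([0.0517, 0.0498]), np.float64(70.8181)]
[ 265  217   86   76 4175] zmax 0.115 rect [0.6079 0.2538] [0.1802 0.1591] 15.15 top rect [array([0.6213, 0.2528]), array([0.0544, 0.1449]), np.float64(15.4061)]
[231 245  21  29 472] zmax 0.071 rect [0.7558 0.2931] [0.0452 0.0472] 22.83 top rect [array([0.7558, 0.293 ]), array([0.0451, 0.0472]), np.float64(23.8189)]
[ 292  314  115   50 2240] zmax 0.053 rect [0.4757 0.4251] [0.2208 0.0894] 12.19 top rect [array([0.5591, 0.4436]), array([0.0323, 0.0861]), np.float64(12.8113)]
```

View pics/a.png

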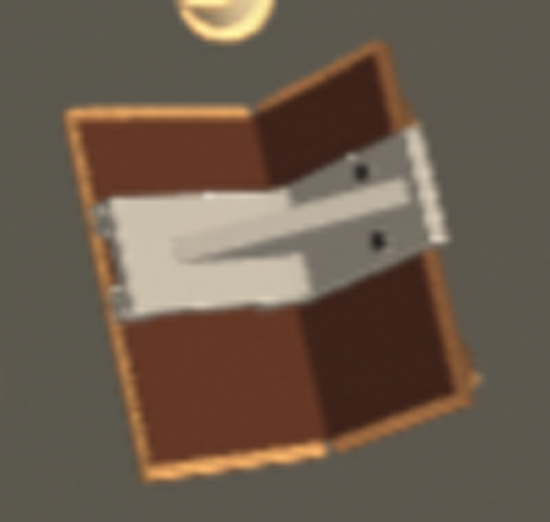

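The crop shows the foot with its flat toe on the left board, the upright on the right board, and the rib at mid-width running from about (180,245) to (400,190) in the crop. So block x points roughly along world +y. Next I'll fit planes for precise poses.

```bash
cat >> h.py <<'E'
def plane(p,it=5):
    p=p[~np.isnan(p).any(1)]
    for _ in range(it):
        c=p.mean(0); n=np.linalg.svd(p-c,full_matrices=False)[2][2]; d=(p-c)@n
        p=p[abs(d)<max(2*d.std(),.001)]
    return n*np.sign(n[np.argmax(abs(n))]),c,d.std(),len(p)
E
python3 - <<'E'
from h import *
for f in 'ts':
    C=dict(np.load(f+'0.npz')); X=cloud(C); im=np.ascontiguousarray(C['pixels'][:,:,::-1]); h=cv2.cvtColor(im,cv2.COLOR_BGR2HSV)
    print('==',f,'bench z near cradle/case',[np.round(np.nanmedian(X[(abs(X[...,0]-.61)<.15)&(abs(X[...,1]-y)<.04)&(X[...,2]<.015)][:,2]),4) for y in(.05,-.06)])
    # case
    box=(abs(X[...,0]-.61)<.16)&(abs(X[...,1]+.246)<.12)
    rim=X[box&(X[...,2]>.085)&(X[...,2]<.12)]
    r=cv2.minAreaRect(rim[:,:2].astype(np.float32)); print('rim',np.round(r[0],4),np.round(r[1],4),round(r[2],2),np.median(rim[:,2]))
    a=np.deg2rad(78.8); ex=np.array([np.cos(a),np.sin(a)])
    d=(X[...,:2]-[.61,-.2455])@ex
    w=X[box&(X[...,2]>.015)&(X[...,2]<.085)&(d>.06)&(d<.09)]
    if len(w)>100:
        n,c,s,k=plane(w); print('wall',n,c,s,k,'yaw',np.degrees(np.arctan2(n[1],n[0])))
    # block
    m=(h[...,1]<60)&(h[...,2]>60)&(X[...,2]>.03)&(X[...,1]>.15)&(X[...,1]<.36)&(X[...,0]>.5)&(X[...,0]<.7)
    a=np.deg2rad(105); cx=np.array([np.cos(a),np.sin(a)]); cy=np.array([-cx[1],cx[0]])
    p=X[m]; u=(p[:,:2]-[.61,.25])@cx; v=(p[:,:2]-[.61,.25])@cy
    print('block u',u.min(),u.max(),'v pct',np.percentile(v,[0,1,3,97,99,100]))
    # cradle
    cr=(X[...,2]>.02)&(abs(X[...,0]-.61)<.13)&(abs(X[...,1]-.253)<.13)&(h[...,1]>100)
    q=X[cr]; uq=(q[:,:2]-[.61,.25])@cx; vq=(q[:,:2]-[.61,.25])@cy
    r=cv2.minAreaRect(q[:,:2].astype(np.float32)); print('cradle',np.round(r[0],4),np.round(r[1],4),round(r[2],2))
    for nm,s in (('A',(uq>.02)&(uq<.06)),('B',(uq<-.03)&(uq>-.06))):
        n,c,sd,k=plane(q[s&(abs(vq)<.08)]); print('cradle plane',nm,n,c,sd,k,'yaw',np.degrees(np.arctan2(n[1],n[0])))
E
```

```text
== t bench z near cradle/case [np.float64(-0.0007), np.float64(-0.0009)]
rim [ 0.6094 -0.2459] [0.1523 0.243 ] 78.58 0.09361027033805018
wall [0.19558412 0.98068632 0.00109414] [ 0.62038856 -0.17157241  0.05078008] 0.0004247728823259838 443 yaw 78.72114485017114
block u -0.07956643689906695 0.07464417234119157 v pct [-0.03850511 -0.0376202  -0.03637634  0.01644248  0.01702226  0.0174284 ]
cradle [0.6321 0.2594] [0.2302 0.1595] 15.08
cradle plane A [ 0.18658344 -0.69113359  0.69822703] [0.58962508 0.2864484  0.06277323] 0.0012743087989406819 546 yaw -74.89217338425975
cradle plane B [-0.18726837  0.69719921  0.69198542] [0.61323413 0.20417008 0.06973556] 0.001198934300375884 356 yaw 105.03483561286178
== s bench z near cradle/case [np.float64(-0.0024), np.float64(-0.0026)]
rim [ 0.61   -0.2456] [0.1584 0.2425] 78.92 0.09085297803833
wall [ 0.19402561  0.98099541 -0.00144066] [ 0.62087314 -0.17244605  0.05038403] 0.0013689543075121342 1153 yaw 78.8121804176899
block u -0.07533527490127423 0.07818520438021366 v pct [-0.03874806 -0.03739949 -0.03658134  0.01531692  0.01572775  0.01659211]
cradle [0.6321 0.2632] [0.2309 0.1547] 14.56
cradle plane A [ 0.18488776 -0.68323909  0.70639993] [0.60374978 0.2970919  0.06927191] 6.890437064441071e-05 63 yaw -74.85813284007212
cradle plane B [-0.18887435  0.69864655  0.69008657] [0.61588747 0.20490066 0.06686812] 0.00124205696863481 650 yaw 105.12790143810875
```

```bash
cat >> h.py <<'E'
from scipy.spatial.transform import Rotation as Ro
def blockpose(R): pass
def delta(p,R,rows=None):
    """shares for a pure turn and pure shift (shift in CURRENT tool axes, and in target axes) to world target"""
    s=ctrl.state(); R0=np.array(s['orientation']); d=np.array(p)-s['tool_pos']
    rv=Ro.from_matrix(R0.T@R).as_rotvec()/(np.pi/2)
    print('t',round(s['clock'],2),'pos',np.round(s['tool_pos'],4),'F',np.round(s['wrist_force'],1),'open',round(s['opening'],4),'grip',round(s['grasp_force'],1))
    print('turn',np.round(rv,4),'shift now-axes',np.round(R0.T@d/.8,4),'shift target-axes',np.round(R.T@d/.8,4),'world d',np.round(d,4))
def toolR(yaw,tilt):
    """block frame yaw (deg of block x); tilt = angle of tool from vertical, leaning to +block x; tool y = -block y"""
    a=np.deg2rad(yaw); t=np.deg2rad(tilt); bx=np.array([np.cos(a),np.sin(a),0]); by=np.array([-bx[1],bx[0],0]); zz=np.array([0,0,1.])
    z=-np.sin(t)*bx-np.cos(t)*zz; y=-by
    return np.stack([np.cross(y,z),y,z],1)
E
```

Request:
apply_moves(
  motion=[
    [1, [0, 0, 0], [0, 0, -0.074]],
    [1, [0, 0, 0], [0, 0, -0.074]],
    [1, [0, 0, 0], [0, 0, -0.074]],
    [1, [0, 0, 0], [0, 0, -0.074]],
    [1, [0, 0, 0], [0, 0, -0.074]],
  ],
)

```text
clock: 0.52
tool_pos: [0.2457, -0.5195, 0.2498]
orientation: [[0.516, 0.857, -0.0], [0.857, -0.516, 0.001], [0.001, -0.001, -1.0]]
wrist_force: [-0.4, -0.1, 0.9]
opening: 0.0853
grasp_force: 0.0
```

Request:
apply_moves(
  motion=[
    [1, [0, 0, 0], [0, 0, -0.074]],
    [1, [0, 0, 0], [0, 0, -0.074]],
    [1, [0, 0, 0], [0, 0, -0.074]],
    [1, [0, 0, 0], [0, 0, -0.074]],
    [1, [0, 0, 0], [0, 0, -0.074]],
  ],
)

```text
clock: 0.93
tool_pos: [0.2457, -0.5195, 0.2498]
orientation: [[-0.039, 0.999, -0.0], [0.999, 0.039, 0.001], [0.001, -0.0, -1.0]]
wrist_force: [-0.4, 0.6, -0.1]
opening: 0.0854
grasp_force: 0.0
```

Request:
apply_moves(
  motion=[
    [1, [0, 0, 0], [0, 0, -0.074]],
    [1, [0, 0, 0], [0, 0, -0.074]],
    [1, [0.036, 0.032, 0.003], [0, 0, 0]],
    [1, [0.036, 0.032, 0.003], [0, 0, 0]],
    [1, [0.036, 0.032, 0.003], [0, 0, 0]],
  ],
)

```text
clock: 1.35
tool_pos: [0.2972, -0.4151, 0.2424]
orientation: [[-0.261, 0.965, -0.0], [0.965, 0.261, 0.001], [0.001, -0.0, -1.0]]
wrist_force: [-0.3, 0.4, 0.3]
opening: 0.0855
grasp_force: 0.0
```

Request:
apply_moves(
  motion=[
    [1, [0.036, 0.032, 0.003], [0, 0, 0]],
    [1, [0.036, 0.032, 0.003], [0, 0, 0]],
    [1, [0.036, 0.032, 0.003], [0, 0, 0]],
    [1, [0.036, 0.032, 0.003], [0, 0, 0]],
    [1, [0.036, 0.032, 0.003], [0, 0, 0]],
  ],
)

```text
clock: 1.77
tool_pos: [0.3831, -0.2418, 0.2308]
orientation: [[-0.262, 0.965, -0.0], [0.965, 0.262, 0.0], [0.0, -0.0, -1.0]]
wrist_force: [0.8, -0.3, -0.8]
opening: 0.085
grasp_force: 0.0
```

Request:
apply_moves(
  motion=[
    [1, [0.036, 0.032, 0.003], [0, 0, 0]],
    [1, [0.036, 0.032, 0.003], [0, 0, 0]],
    [1, [0.036, 0.032, 0.003], [0, 0, 0]],
    [1, [0.036, 0.032, 0.003], [0, 0, 0]],
    [1, [0.036, 0.032, 0.003], [0, 0, 0]],
  ],
)

```text
clock: 2.18
tool_pos: [0.4688, -0.0692, 0.2188]
orientation: [[-0.263, 0.965, -0.0], [0.965, 0.263, -0.0], [-0.0, -0.0, -1.0]]
wrist_force: [0.1, -0.5, 0.7]
opening: 0.0851
grasp_force: 0.0
```

Request:
apply_moves(
  motion=[
    [1, [0.036, 0.032, 0.003], [0, 0, 0]],
    [1, [0.036, 0.032, 0.003], [0, 0, 0]],
    [1, [0.036, 0.032, 0.003], [0, 0, 0]],
    [1, [0.036, 0.032, 0.003], [0, 0, 0]],
    [1, [0.036, 0.032, 0.003], [0, 0, 0]],
  ],
)

```text
clock: 2.6
tool_pos: [0.5545, 0.1034, 0.2066]
orientation: [[-0.263, 0.965, -0.001], [0.965, 0.263, -0.0], [-0.0, -0.001, -1.0]]
wrist_force: [0.0, 0.5, 0.8]
opening: 0.0852
grasp_force: 0.0
```

```bash
python3 -c "
from h import *
delta([.6233,.2417,.19],toolR(105.05,0))"
```

```text
t 2.6 pos [0.5545 0.1034 0.2066] F [0.  0.5 0.8] open 0.0852 grip 0.0
turn [-0.0005  0.0001  0.0023] shift now-axes [0.1442 0.1285 0.0206] shift target-axes [0.1447 0.1279 0.0207] world d [ 0.0688  0.1383 -0.0166]
```

Request:
apply_moves(
  motion=[
    [1, [0.036, 0.032, 0.005], [0, 0, 0]],
    [1, [0.036, 0.032, 0.005], [0, 0, 0]],
    [1, [0.036, 0.032, 0.005], [0, 0, 0]],
    [1, [0.036, 0.032, 0.005], [0, 0, 0.002]],
    [1, [0, 0, 0], [0, 0, 0]],
  ],
)

```text
clock: 3.02
tool_pos: [0.6245, 0.2455, 0.1886]
orientation: [[-0.264, 0.965, 0.0], [0.965, 0.264, 0.003], [0.002, 0.001, -1.0]]
wrist_force: [-0.1, 0.0, -0.2]
opening: 0.0854
grasp_force: 0.0
```

```bash
python3 -c "
from h import *
c=cap('wrist','w1.png')
R=np.array(c['R']);t=np.array(c['t'])
for n,p in (('rib',[.6233,.2417,.0898]),('toe',None),):
    if p is None: continue
    q=R@np.array(p)+t; print(n,c['fx']*q[0]/q[2]+c['cx'],c['fy']*q[1]/q[2]+c['cy'],q[2])
o=np.array([.6202,.2533,.024]);a=np.deg2rad(105.05);cx=np.array([np.cos(a),np.sin(a),0]);z=np.array([0,0,1.]);k=2**-.5
bx=(cx+z)*k;bz=(z-cx)*k;by=np.cross(z,cx)
for x,y,zz in ((110,28,18),(110,-28,18),(10,28,115),(10,-28,115),(80,0,18),(10,0,106)):
    q=R@(o+(x*bx+y*by+zz*bz)/1000)+t; print(x,y,zz,np.round([c['fx']*q[0]/q[2]+c['cx'],c['fy']*q[1]/q[2]+c['cy']],1))
delta([.6233,.2417,.0898],toolR(105.05,0))"
```

```text
rib 315.1668103558311 215.26772923454894 0.2366921885392199
110 28 18 [266.8 104.4]
110 -28 18 [363.8 104.8]
10 28 115 [275.5 308.3]
10 -28 115 [354.2 308.5]
80 0 18 [315.4 137.4]
10 0 106 [314.9 295.5]
t 3.07 pos [0.6232 0.2425 0.189 ] F [-0.8 -0.4 -0.2] open 0.0855 grip 0.0
turn [-0.0012 -0.0001  0.0024] shift now-axes [-1.00e-03  1.00e-04  1.24e-01] shift target-axes [-1.00e-03 -1.00e-04  1.24e-01] world d [ 0.0001 -0.0008 -0.0992]
```

View pics/w1.png

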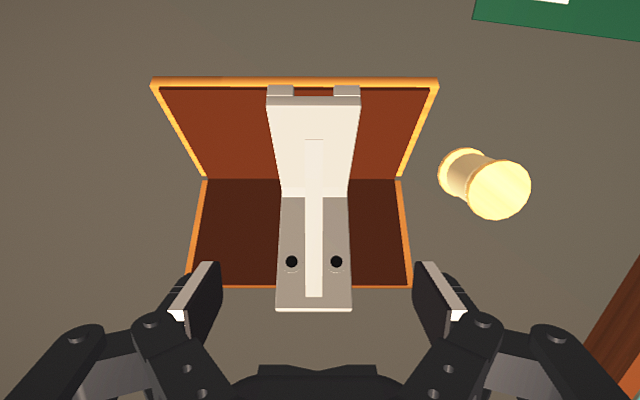

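The wrist view shows the rib on the image centre line (column 314), the toe edge at about row 100 and the upright's top at about row 308. That matches my prediction to about 1 mm, so I'll descend and pinch.

Request:
apply_moves(
  motion=[
    [1, [-0.001, 0, 0.035], [0, 0, 0.002]],
    [1, [0, 0, 0.035], [0, 0, 0]],
    [1, [0, 0, 0.03], [0, 0, 0]],
    [1, [0, 0, 0.015], [0, 0, 0]],
    [1, [0, 0, 0.01], [0, 0, 0]],
  ],
)

```text
clock: 3.48
tool_pos: [0.6218, 0.2374, 0.0893]
orientation: [[-0.256, 0.967, -0.003], [0.967, 0.256, -0.002], [-0.001, -0.004, -1.0]]
wrist_force: [0.1, -0.4, -0.9]
opening: 0.0853
grasp_force: 0.0
```

Request:
apply_moves(
  motion=[
    [-1, [0, 0, 0], [0, 0, 0]],
    [-1, [0, 0, 0], [0, 0, 0]],
    [-1, [0, 0, 0], [0, 0, 0]],
    [-1, [0, 0, 0], [0, 0, 0]],
    [-1, [0, 0, 0], [0, 0, 0]],
  ],
  newtons=60,
)

```text
clock: 3.9
tool_pos: [0.6236, 0.2389, 0.0925]
orientation: [[-0.257, 0.966, 0.002], [0.966, 0.257, 0.001], [0.0, 0.002, -1.0]]
wrist_force: [-0.8, -0.3, 0.4]
opening: 0.0252
grasp_force: 0.0
```

Request:
apply_moves(
  motion=[
    [-1, [0, 0, 0], [0, 0, 0]],
    [-1, [0, 0, 0], [0, 0, 0]],
    [-1, [0, 0, 0], [0, 0, 0]],
    [-1, [0, 0, 0], [0, 0, 0]],
    [-1, [0, 0, 0], [0, 0, 0]],
  ],
)

```text
clock: 4.32
tool_pos: [0.6238, 0.239, 0.0922]
orientation: [[-0.257, 0.966, 0.003], [0.966, 0.257, 0.001], [-0.0, 0.003, -1.0]]
wrist_force: [0.5, -0.5, 5.7]
opening: 0.0107
grasp_force: 61.8
```

Request:
apply_moves(
  motion=[
    [-1, [0, 0, -0.015], [0, 0, 0]],
    [-1, [0, 0, -0.035], [0, 0, 0]],
    [-1, [0, 0, -0.04], [0, 0, 0]],
    [-1, [0, 0, -0.04], [0, 0, 0]],
    [-1, [0, 0, -0.02], [0, 0, 0]],
  ],
)

```text
clock: 4.73
tool_pos: [0.6232, 0.2389, 0.214]
orientation: [[-0.257, 0.967, 0.002], [0.967, 0.257, 0.001], [0.0, 0.002, -1.0]]
wrist_force: [0.4, 1.3, -6.0]
opening: 0.0109
grasp_force: 60.3
```

```bash
cat >> h.py <<'E'
n=np.array([.195,.9808,0]); seat=np.array([.6242,-.1727,0]); YC=78.75
def goal(dx,dz,dy=0,bx=.0378,bz=.0586): return seat+n*(bx+dx)+np.array([-n[1],n[0],0])*dy+[0,0,bz+dz]
E
python3 -c "
from h import *
delta(goal(.06,.06),toolR(YC,45))"
```

```text
t 4.73 pos [0.6232 0.2389 0.214 ] F [ 0.4  1.3 -6. ] open 0.0109 grip 60.3
turn [ 0.115  -0.4915  0.2746] shift now-axes [-0.3879 -0.0772  0.119 ] shift target-axes [-0.1859  0.1016  0.3546] world d [ 0.0201 -0.3157 -0.0954]
```

Request:
apply_moves(
  motion=[
    [-1, [0, 0, 0], [0.0144, -0.0614, 0.0343]],
    [-1, [0, 0, 0], [0.0144, -0.0614, 0.0343]],
    [-1, [0, 0, 0], [0.0144, -0.0614, 0.0343]],
    [-1, [0, 0, 0], [0.0144, -0.0614, 0.0343]],
    [-1, [0, 0, 0], [0.0144, -0.0614, 0.0343]],
  ],
)

```text
clock: 5.15
tool_pos: [0.6219, 0.2392, 0.2103]
orientation: [[0.004, 0.999, -0.054], [0.88, -0.03, -0.475], [-0.476, -0.046, -0.878]]
wrist_force: [0.0, -0.9, -7.4]
opening: 0.0112
grasp_force: 60.2
```

Request:
apply_moves(
  motion=[
    [-1, [0, 0, 0], [0.0144, -0.0614, 0.0343]],
    [-1, [0, 0, 0], [0.0144, -0.0614, 0.0343]],
    [-1, [0, 0, 0], [0.0144, -0.0614, 0.0343]],
    [-1, [0, 0, 0], [0, 0, 0]],
    [-1, [0, 0, 0], [0, 0, 0]],
  ],
)

```text
clock: 5.57
tool_pos: [0.6226, 0.2398, 0.2077]
orientation: [[0.131, 0.981, -0.141], [0.695, -0.193, -0.693], [-0.707, -0.007, -0.707]]
wrist_force: [0.1, -0.2, -5.6]
opening: 0.0108
grasp_force: 60.4
```

```bash
python3 -c "
from h import *
delta(goal(.06,.06),toolR(YC,45)); print(ctrl.state()['joints'])"
```

```text
t 5.57 pos [0.6226 0.2398 0.2077] F [ 0.1 -0.2 -5.6] open 0.0108 grip 60.4
turn [-0.0023  0.0001  0.0044] shift now-axes [-0.1928  0.1025  0.3492] shift target-axes [-0.1921  0.1026  0.3495] world d [ 0.0207 -0.3165 -0.0891]
[ 0.5776716   0.76615619  1.10509937 -0.5491502   1.83944271  0.7779739 ]
```

Request:
apply_moves(
  motion=[
    [-1, [-0.0214, 0.0114, 0.0388], [0, 0, 0]],
    [-1, [-0.0214, 0.0114, 0.0388], [0, 0, 0]],
    [-1, [-0.0214, 0.0114, 0.0388], [0, 0, 0]],
    [-1, [-0.0214, 0.0114, 0.0388], [0, 0, 0]],
    [-1, [-0.0214, 0.0114, 0.0388], [0, 0, 0]],
  ],
)

```text
clock: 5.98
tool_pos: [0.6339, 0.0608, 0.1627]
orientation: [[0.138, 0.981, -0.138], [0.696, -0.195, -0.691], [-0.704, -0.001, -0.71]]
wrist_force: [-0.2, -0.1, -6.4]
opening: 0.0109
grasp_force: 60.5
```

Request:
apply_moves(
  motion=[
    [-1, [-0.0214, 0.0114, 0.0388], [0, 0, 0]],
    [-1, [-0.0214, 0.0114, 0.0388], [0, 0, 0]],
    [-1, [-0.0214, 0.0114, 0.0388], [0, 0, 0]],
    [-1, [-0.0214, 0.0114, 0.0388], [-0.0023, 0, 0.0044]],
    [-1, [0, 0, 0], [0, 0, 0]],
  ],
)

```text
clock: 6.4
tool_pos: [0.6409, -0.085, 0.1224]
orientation: [[0.146, 0.979, -0.142], [0.691, -0.204, -0.694], [-0.708, 0.003, -0.706]]
wrist_force: [-1.1, 0.7, -6.4]
opening: 0.011
grasp_force: 60.5
```

```bash
python3 - <<'E'
from h import *
delta(goal(.03,.02),toolR(YC,45))
c=cap('side','s2.png'); np.savez('s2.npz',**{k:np.array(v) for k,v in c.items()})
t=cap('top'); np.savez('t2.npz',**{k:np.array(v) for k,v in t.items()})
im=lambda c,v,u,f: cv2.resize(c['pixels'][v[0]:v[1],u[0]:u[1],::-1],None,fx=f,fy=f)
a=im(c,(90,220),(260,430),4.4)
cv2.imwrite('pics/s2c.png',a)
E
```

```text
t 6.4 pos [ 0.6409 -0.085   0.1224] F [-1.1  0.7 -6.4] open 0.011 grip 60.5
turn [-0.0027  0.0009 -0.0054] shift now-axes [0.0199 0.001  0.0577] shift target-axes [0.0198 0.0009 0.0577] world d [-0.0035 -0.0212 -0.0438]
```

View pics/s2c.png

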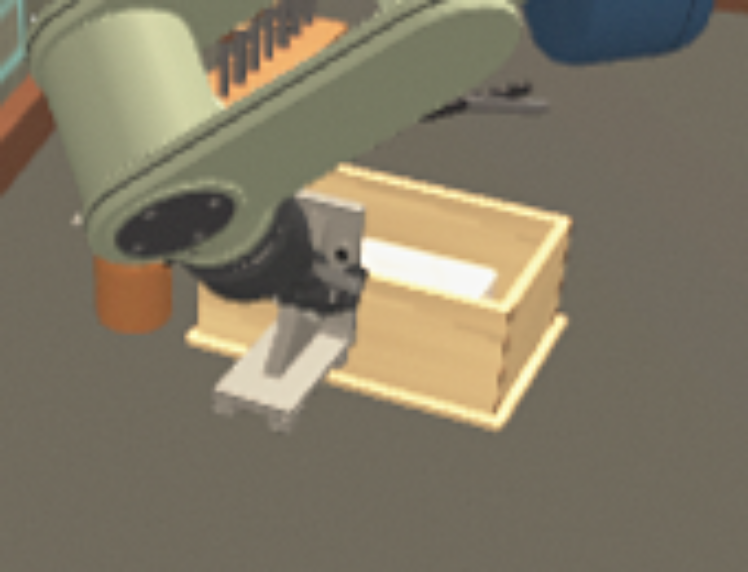

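The side crop shows the block held upright, about 60 mm short of the wall. The foot is at (290,360) and the upright at (335,240), with the jar behind the wrist on the left. Next I'll measure the block's level in the grip and the arm's clearance.

```bash
python3 - <<'E'
from h import *
s=ctrl.state(); TR=np.array(s['orientation']); tp=np.array(s['tool_pos'])
for f in 's2','t2':
    C=dict(np.load(f+'.npz')); X=cloud(C); im=np.ascontiguousarray(C['pixels'][:,:,::-1]); h=cv2.cvtColor(im,cv2.COLOR_BGR2HSV)
    # nominal block frame from tool
    a=np.deg2rad(YC); bx=np.array([np.cos(a),np.sin(a),0]); by=np.array([-bx[1],bx[0],0])
    o=tp-bx*.0378-[0,0,.0586]
    L=np.stack([(X-o)@bx,(X-o)@by,X[...,2]-o[2]],-1)
    g=(h[...,1]<70)
    foot=g&(L[...,0]>.025)&(L[...,0]<.115)&(abs(L[...,1])<.024)&(abs(L[...,2]-.018)<.012)
    foot&=~((abs(L[...,1])<.009)&(L[...,0]<.085))
    up=g&(abs(L[...,0]-.010)<.012)&(abs(L[...,1])<.03)&(L[...,2]>.03)&(L[...,2]<.11)
    print(f,foot.sum(),up.sum())
    if foot.sum()>40:
        nn,c,sd,k=plane(X[foot]); print(' foot n in block',np.round([nn@bx,nn@by,nn[2]],4),'c',np.round([(c-o)@bx,(c-o)@by,c[2]-o[2]],4),sd,k)
        fl=L[foot]; print(' foot x max',np.percentile(fl[:,0],99),'y',np.percentile(fl[:,1],[1,99]))
    if up.sum()>40:
        nn,c,sd,k=plane(X[up]); print(' up n',np.round([nn@bx,nn@by,nn[2]],4),'c',np.round([(c-o)@bx,(c-o)@by,c[2]-o[2]],4),sd,k)
    # wall check
    d=X@n; al=X@np.array([n[1],-n[0],0]); w=(abs(d+.0476)<.012)&(X[...,2]>.015)&(X[...,2]<.085)&(al>.53)&(al<.76)
    if w.sum()>100: nn,c,sd,k=plane(X[w]); print(' wall d',nn,c@n,sd,k)
    # arm near jar
    j=(np.hypot(X[...,0]-.80,X[...,1]+.216)<.15)&(X[...,2]>.1)
    if j.sum(): p=X[j]; i=np.argsort(p[:,2])[:1]; print(' arm near jar',j.sum(),np.round(p[i],3), np.round(np.percentile(p[:,2],5),3), 'nearest xy',np.round(p[np.argmin(np.hypot(p[:,0]-.8,p[:,1]+.216))],3))
E
```

```text
s2 210 152
 foot n in block [ 0.0022 -0.0045  1.    ] c [0.0744 0.0018 0.0157] 0.0010291511719399576 174
 foot x max 0.10729797437043877 y [-0.02359491  0.02362891]
 up n [0.9962 0.0858 0.0163] c [0.0063 0.0136 0.0887] 0.001713775144320733 122
 wall d [ 0.19373188  0.98105083 -0.00268841] -0.048035522386177455 0.0013772018006170171 625
t2 60 151
 foot n in block [ 0.0382 -0.0161  0.9991] c [0.059  0.0143 0.0173] 0.0020755605905293894 56
 foot x max 0.10910012399330234 y [-0.01799739  0.02360674]
 up n [ 0.9996  0.0222 -0.0179] c [0.0097 0.0068 0.0782] 0.002212494822776608 103
 wall d [0.19538318 0.9807234  0.00265085] -0.04732738666373207 0.0004095099881703743 421
```

Request:
apply_moves(
  motion=[
    [-1, [0.01, 0.0005, 0.029], [-0.0013, 0, -0.0027]],
    [-1, [0.0098, 0.0005, 0.0287], [-0.0013, 0, -0.0027]],
    [-1, [0, 0, 0], [0, 0, 0]],
    [-1, [0, 0, 0], [0, 0, 0]],
  ],
)

```text
clock: 6.83
tool_pos: [0.6397, -0.0988, 0.0788]
orientation: [[0.134, 0.982, -0.133], [0.694, -0.189, -0.695], [-0.707, 0.001, -0.707]]
wrist_force: [1.1, -0.5, -6.2]
opening: 0.0109
grasp_force: 60.5
```

```bash
python3 -c "
from h import *
delta(goal(.015,.003),toolR(YC,45))"
```

```text
t 6.83 pos [ 0.6397 -0.0988  0.0788] F [ 1.1 -0.5 -6.2] open 0.0109 grip 60.5
turn [0.0034 0.     0.0025] shift now-axes [-0.0048 -0.0012  0.0352] shift target-axes [-0.0048 -0.001   0.0352] world d [-0.0052 -0.0221 -0.0172]
```

Request:
apply_moves(
  motion=[
    [-1, [-0.0024, -0.0005, 0.0176], [0.0017, 0, 0.0012]],
    [-1, [-0.0024, -0.0005, 0.0176], [0.0017, 0, 0.0012]],
    [-1, [0, 0, 0], [0, 0, 0]],
    [-1, [0, 0, 0], [0, 0, 0]],
    [-1, [0, 0, 0], [0, 0, 0]],
  ],
)

```text
clock: 7.25
tool_pos: [0.6356, -0.1213, 0.0619]
orientation: [[0.139, 0.981, -0.137], [0.693, -0.195, -0.694], [-0.707, 0.002, -0.707]]
wrist_force: [-0.9, 0.5, -6.7]
opening: 0.0106
grasp_force: 60.5
```

```bash
python3 -c "
from h import *
delta(goal(.004,.002),toolR(YC,45))"
```

```text
t 7.25 pos [ 0.6356 -0.1213  0.0619] F [-0.9  0.5 -6.7] open 0.0106 grip 60.5
turn [ 0.001   0.0002 -0.0008] shift now-axes [-0.0084 -0.0015  0.0107] shift target-axes [-0.0084 -0.0015  0.0107] world d [-0.0032 -0.0104 -0.0013]
```

Request:
apply_moves(
  motion=[
    [-1, [-0.0042, -0.0008, 0.0052], [0, 0, 0]],
    [-1, [-0.0042, -0.0007, 0.0052], [0, 0, 0]],
    [-1, [0, 0, 0], [0, 0, 0]],
    [-1, [0, 0, 0], [0, 0, 0]],
  ],
)

```text
clock: 7.58
tool_pos: [0.6319, -0.1318, 0.0605]
orientation: [[0.139, 0.981, -0.137], [0.693, -0.195, -0.694], [-0.708, 0.001, -0.707]]
wrist_force: [-0.5, -0.5, -5.9]
opening: 0.0112
grasp_force: 60.6
```

Request:
apply_moves(
  motion=[
    [-1, [-0.001, 0, 0.001], [0, 0, 0]],
    [-1, [0, 0, 0], [0, 0, 0]],
    [-1, [0, 0, 0], [0, 0, 0]],
  ],
)

```text
clock: 7.83
tool_pos: [0.6319, -0.1325, 0.0604]
orientation: [[0.138, 0.981, -0.137], [0.693, -0.195, -0.694], [-0.708, 0.001, -0.707]]
wrist_force: [-0.2, -0.1, -7.4]
opening: 0.0109
grasp_force: 60.6
```

```bash
python3 - <<'E'
from h import *
delta(goal(0,.0),toolR(YC,45))
C=cap('side'); np.savez('s3.npz',**{k:np.array(v) for k,v in C.items()})
X=cloud(C); h=cv2.cvtColor(np.ascontiguousarray(C['pixels'][:,:,::-1]),cv2.COLOR_BGR2HSV)
L=np.stack([(X-seat)@n,(X-seat)@np.array([-n[1],n[0],0]),X[...,2]],-1)
for lo,hi in((-.105,-.045),(.045,.105)):
    w=X[(abs(L[...,0])<.012)&(L[...,1]>lo)&(L[...,1]<hi)&(L[...,2]>.015)&(L[...,2]<.08)]
    print('wall',len(w),np.median((w-seat)@n))
g=(h[...,1]<70)&(L[...,0]>.06)&(L[...,0]<.125)&(abs(L[...,1])<.04)&(abs(L[...,2]-.016)<.008)
f=L[g];print('toe xmax',np.percentile(f[:,0],[97,99,100]),'y',np.percentile(f[:,1],[0,2,98,100]),'z',np.median(f[:,2]))
cv2.imwrite('pics/s3c.png',cv2.resize(C['pixels'][120:200,280:400,::-1],None,fx=6,fy=6,interpolation=cv2.INTER_CUBIC))
E
```

```text
t 7.83 pos [ 0.6319 -0.1325  0.0604] F [-0.2 -0.1 -7.4] open 0.0109 grip 60.6
turn [ 0.0008  0.0004 -0.0004] shift now-axes [-0.0012  0.0003  0.0044] shift target-axes [-0.0012  0.0003  0.0044] world d [-0.0004 -0.0032 -0.0018]
wall 3 0.00219892637601977
wall 324 -0.0004214071032343235
toe xmax [0.1148807  0.11540416 0.11613497] y [-0.02770005 -0.02660665  0.02831328  0.02900792] z 0.017784025911071456
```

View pics/s3c.png

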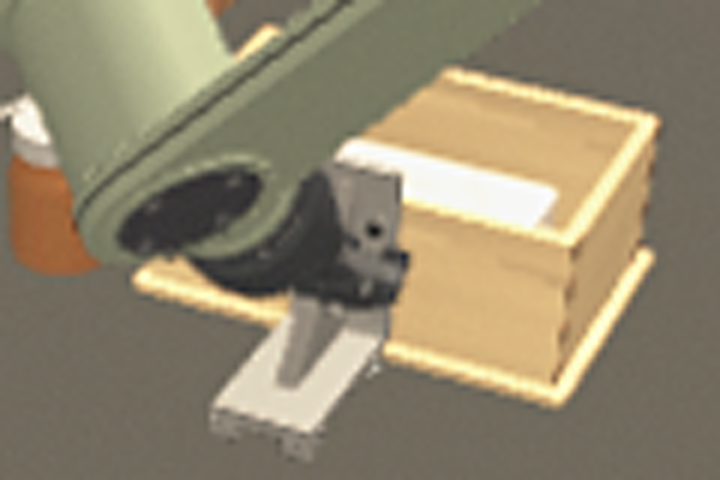

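The side crop shows the block just short of the wall, centred along it, with a gap of about 3 to 4 mm. I'll creep in and watch the force.

Request:
apply_moves(
  motion=[
    [-1, [-0.001, 0, 0.001], [0, 0, 0]],
    [-1, [-0.001, 0, 0.001], [0, 0, 0]],
    [-1, [0, 0, 0], [0, 0, 0]],
  ],
)

```text
clock: 8.13
tool_pos: [0.6314, -0.1349, 0.0604]
orientation: [[0.138, 0.981, -0.137], [0.693, -0.195, -0.694], [-0.708, 0.001, -0.707]]
wrist_force: [0.1, 0.1, -6.4]
opening: 0.0113
grasp_force: 60.6
```

Request:
apply_moves(
  motion=[
    [-1, [-0.0005, 0, 0.0005], [0, 0, 0]],
    [-1, [0, 0, 0], [0, 0, 0]],
    [-1, [0, 0, 0], [0, 0, 0]],
  ],
)

```text
clock: 8.38
tool_pos: [0.6313, -0.1353, 0.0604]
orientation: [[0.138, 0.981, -0.137], [0.693, -0.195, -0.694], [-0.708, 0.001, -0.707]]
wrist_force: [-0.0, -0.5, -6.5]
opening: 0.011
grasp_force: 60.6
```

```bash
python3 -c "
from h import *
delta(goal(0,.0),toolR(YC,45))"
```

```text
t 8.38 pos [ 0.6313 -0.1353  0.0604] F [-0.  -0.5 -6.5] open 0.011 grip 60.6
turn [ 0.0007  0.0004 -0.0004] shift now-axes [0.0014 0.0004 0.0018] shift target-axes [0.0014 0.0004 0.0018] world d [ 0.0003 -0.0003 -0.0018]
```

Within about 0.3 mm of nominal, I'll continue in 0.6 mm steps.

Request:
apply_moves(
  motion=[
    [-1, [-0.0005, 0, 0.0005], [0, 0, 0]],
    [-1, [0, 0, 0], [0, 0, 0]],
    [-1, [0, 0, 0], [0, 0, 0]],
  ],
)

```text
clock: 8.63
tool_pos: [0.6312, -0.1359, 0.0604]
orientation: [[0.138, 0.981, -0.137], [0.693, -0.195, -0.694], [-0.708, 0.001, -0.707]]
wrist_force: [-0.1, -0.1, -6.6]
opening: 0.0105
grasp_force: 60.6
```

Request:
apply_moves(
  motion=[
    [-1, [-0.0005, 0, 0.0005], [0, 0, 0]],
    [-1, [0, 0, 0], [0, 0, 0]],
    [-1, [0, 0, 0], [0, 0, 0]],
  ],
)

```text
clock: 8.88
tool_pos: [0.6311, -0.1364, 0.0604]
orientation: [[0.139, 0.981, -0.137], [0.693, -0.195, -0.694], [-0.708, 0.001, -0.707]]
wrist_force: [-0.2, 0.2, -6.4]
opening: 0.0111
grasp_force: 60.8
```

Request:
apply_moves(
  motion=[
    [-1, [-0.0005, 0, 0.0005], [0, 0, 0]],
    [-1, [0, 0, 0], [0, 0, 0]],
    [-1, [0, 0, 0], [0, 0, 0]],
  ],
)

```text
clock: 9.13
tool_pos: [0.6311, -0.1365, 0.0604]
orientation: [[0.139, 0.981, -0.137], [0.693, -0.195, -0.694], [-0.707, 0.002, -0.707]]
wrist_force: [0.1, 5.0, -5.3]
opening: 0.0112
grasp_force: 61.1
```

```bash
python3 - <<'E'
from h import *
s=ctrl.state(); print(s['wrist_force'],s['torque'])
C=cap('top'); T0=dict(np.load('t0.npz'))
for c in (T0,C):
    X=cloud(c)
    L=np.stack([(X-seat)@n,(X-seat)@np.array([-n[1],n[0],0]),X[...,2]],-1)
    r=(abs(L[...,0])<.02)&(L[...,1]>-.11)&(L[...,1]<-.05)&(L[...,2]>.085)&(L[...,2]<.105)
    f=L[r]; print('rim outer edge',r.sum(),np.percentile(f[:,0],[50,95,99]))
    w=(abs(L[...,0])<.006)&(L[...,1]>-.11)&(L[...,1]<-.04)&(L[...,2]>.02)&(L[...,2]<.08); print('wall',w.sum(),np.median(L[w][:,0]))
L0=L
h=cv2.cvtColor(np.ascontiguousarray(C['pixels'][:,:,::-1]),cv2.COLOR_BGR2HSV)
g=(h[...,1]<70)&(abs(L[...,0])<.02)&(abs(L[...,1])<.035)&(L[...,2]>.09)&(L[...,2]<.13)
f=L[g]; print('top edge',len(f),np.percentile(f,[2,50,98],axis=0))
cv2.imwrite('pics/t3c.png',cv2.resize(C['pixels'][150:280,370:500,::-1],None,fx=4.6,fy=4.6,interpolation=cv2.INTER_CUBIC))
E
```

```text
[ 0.0621955   5.01574074 -5.25303793] [ 1.33044194 -0.1198383  -0.12620867]
rim outer edge 81 [-0.00308479  0.00066766  0.00111077]
wall 111 0.0002257079858877229
rim outer edge 80 [-0.00277511  0.00072826  0.00095717]
wall 108 0.0003924150225915962
top edge 149 [[ 0.000608   -0.02438915  0.09108242]
 [ 0.00887133  0.00153294  0.11425889]
 [ 0.01841651  0.02859914  0.11964319]]
```

View pics/t3c.png

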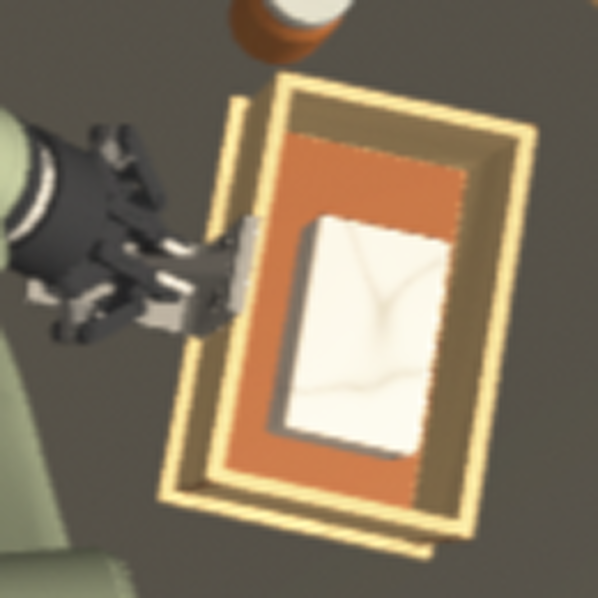

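The crop shows the upright flush against the middle of the wall with the case unmoved, and contact is about 5 N. I'll ease off 0.4 mm and lower gently.

Request:
apply_moves(
  motion=[
    [-1, [0.0003, 0, -0.0003], [0, 0, 0]],
    [-1, [0.0009, 0, 0.0009], [0, 0, 0]],
    [-1, [0, 0, 0], [0, 0, 0]],
    [-1, [0, 0, 0], [0, 0, 0]],
  ],
)

```text
clock: 9.52
tool_pos: [0.6313, -0.1365, 0.0594]
orientation: [[0.139, 0.981, -0.136], [0.693, -0.195, -0.694], [-0.707, 0.002, -0.707]]
wrist_force: [1.1, 3.6, -5.0]
opening: 0.011
grasp_force: 61.2
```

Request:
apply_moves(
  motion=[
    [-1, [0.0004, 0, 0.0004], [0, 0, 0]],
    [-1, [0, 0, 0], [0, 0, 0]],
    [-1, [0, 0, 0], [0, 0, 0]],
  ],
)

```text
clock: 9.77
tool_pos: [0.6313, -0.1365, 0.0591]
orientation: [[0.139, 0.981, -0.136], [0.693, -0.194, -0.694], [-0.707, 0.002, -0.707]]
wrist_force: [0.9, 4.8, -4.1]
opening: 0.0109
grasp_force: 61.3
```

```bash
python3 -c "
from h import *
delta(goal(0,.0),toolR(YC,45))"
```

```text
t 9.77 pos [ 0.6313 -0.1365  0.0591] F [ 0.9  4.8 -4.1] open 0.0109 grip 61.3
turn [ 0.0011  0.0003 -0.0005] shift now-axes [ 0.0012  0.0001 -0.0004] shift target-axes [ 0.0012  0.0001 -0.0004] world d [ 0.0003  0.0009 -0.0005]
```

Request:
apply_moves(
  motion=[
    [-1, [0.0004, 0, -0.0004], [0, 0, 0]],
    [-1, [0.0004, 0, 0.0004], [0, 0, 0]],
    [-1, [0, 0, 0], [0, 0, 0]],
    [-1, [0, 0, 0], [0, 0, 0]],
  ],
)

```text
clock: 10.1
tool_pos: [0.6311, -0.1365, 0.0583]
orientation: [[0.138, 0.981, -0.137], [0.693, -0.195, -0.694], [-0.708, 0.001, -0.706]]
wrist_force: [0.8, 1.8, -5.5]
opening: 0.011
grasp_force: 61.0
```

Request:
apply_moves(
  motion=[
    [-1, [0.0004, 0, 0.0004], [0, 0, 0]],
    [-1, [0, 0, 0], [0, 0, 0]],
    [-1, [0, 0, 0], [0, 0, 0]],
  ],
)

```text
clock: 10.35
tool_pos: [0.631, -0.1364, 0.0579]
orientation: [[0.138, 0.981, -0.137], [0.693, -0.195, -0.694], [-0.708, 0.001, -0.706]]
wrist_force: [0.6, 0.9, -6.1]
opening: 0.011
grasp_force: 60.8
```

Still hanging in the grip, so I'll keep lowering.

Request:
apply_moves(
  motion=[
    [-1, [0.0005, 0, 0.0005], [0, 0, 0]],
    [-1, [0, 0, 0], [0, 0, 0]],
    [-1, [0, 0, 0], [0, 0, 0]],
  ],
)

```text
clock: 10.6
tool_pos: [0.631, -0.1364, 0.0578]
orientation: [[0.138, 0.981, -0.137], [0.692, -0.195, -0.695], [-0.708, 0.001, -0.706]]
wrist_force: [0.0, 1.1, -3.8]
opening: 0.0109
grasp_force: 61.1
```

Request:
apply_moves(
  motion=[
    [-1, [0.0005, 0, 0.0005], [0, 0, 0]],
    [-1, [0, 0, 0], [0, 0, 0]],
    [-1, [0, 0, 0], [0, 0, 0]],
  ],
)

```text
clock: 10.85
tool_pos: [0.631, -0.1364, 0.0578]
orientation: [[0.139, 0.981, -0.137], [0.692, -0.195, -0.695], [-0.708, 0.001, -0.706]]
wrist_force: [-2.6, 2.6, 0.6]
opening: 0.0111
grasp_force: 61.6
```

Request:
apply_moves(
  motion=[
    [-0.4, [0, 0, 0], [0, 0, 0]],
    [-0.2, [0, 0, 0], [0, 0, 0]],
    [0, [0, 0, 0], [0, 0, 0]],
    [0, [0, 0, 0], [0, 0, 0]],
    [0, [0, 0, 0], [0, 0, 0]],
  ],
)

```text
clock: 11.27
tool_pos: [0.6313, -0.1364, 0.057]
orientation: [[0.139, 0.981, -0.137], [0.693, -0.195, -0.694], [-0.708, 0.001, -0.706]]
wrist_force: [0.7, 0.8, -0.3]
opening: 0.0426
grasp_force: 0.0
```

```bash
python3 -c "
from h import *
delta(seat+n*.038+[0,0,.06],toolR(YC,45)); print(ctrl.state()['joints'])"
```

```text
t 11.27 pos [ 0.6313 -0.1364  0.057 ] F [ 0.7  0.8 -0.3] open 0.0426 grip 0.0
turn [ 0.0009  0.0006 -0.0005] shift now-axes [-0.0017  0.0002 -0.0035] shift target-axes [-0.0017  0.0002 -0.0035] world d [0.0003 0.001  0.003 ]
[ 0.08889956  0.73493074  1.61472072 -0.81398826  1.20742933  0.75300641]
```

Request:
apply_moves(
  motion=[
    [0, [0, 0, -0.02], [0, 0, 0]],
    [0, [0, 0, -0.035], [0, 0, 0]],
    [0, [0, 0, -0.04], [0, 0, 0]],
    [0, [0, 0, -0.04], [0, 0, 0]],
    [-1, [0, 0, -0.02], [0, 0, 0]],
  ],
  newtons=20,
)

```text
clock: 11.68
tool_pos: [0.6497, -0.0479, 0.1474]
orientation: [[0.14, 0.981, -0.133], [0.694, -0.193, -0.694], [-0.706, 0.006, -0.708]]
wrist_force: [0.6, -0.2, 0.6]
opening: 0.0319
grasp_force: 0.0
```

Request:
apply_moves(
  motion=[
    [-1, [0, 0, 0], [0, 0.071, 0]],
    [-1, [0, 0, 0], [0, 0.071, 0]],
    [-1, [0, 0, 0], [0, 0.071, 0]],
    [-1, [0, 0, 0], [0, 0.071, 0]],
    [-1, [0, 0, 0], [0, 0.071, 0]],
  ],
)

```text
clock: 12.1
tool_pos: [0.6486, -0.0497, 0.1456]
orientation: [[0.19, 0.981, -0.04], [0.957, -0.194, -0.218], [-0.222, 0.003, -0.975]]
wrist_force: [-0.0, 0.2, -0.6]
opening: -0.0003
grasp_force: 0.0
```

Request:
apply_moves(
  motion=[
    [-1, [0, 0, 0], [0, 0.071, 0]],
    [-1, [0, 0, 0], [0, 0.071, 0]],
    [-1, [0, 0, 0], [0, 0, 0]],
    [-1, [0, 0, 0], [0, 0, 0]],
    [-1, [0, 0, 0], [0, 0, 0]],
  ],
)

```text
clock: 12.52
tool_pos: [0.648, -0.0499, 0.1442]
orientation: [[0.195, 0.981, -0.001], [0.981, -0.195, -0.008], [-0.008, 0.0, -1.0]]
wrist_force: [0.7, -0.1, 0.1]
opening: 0.0001
grasp_force: 0.0
```

```bash
python3 - <<'E'
from h import *
S0=dict(np.load('s0.npz'));T0=dict(np.load('t0.npz'))
S=cap('side');T=cap('top')
by=np.array([-n[1],n[0],0])
for nm,a,b in(('side',S0,S),('top',T0,T)):
    X=cloud(b);L=np.stack([(X-seat)@n,(X-seat)@by,X[...,2]],-1)
    h=cv2.cvtColor(np.ascontiguousarray(b['pixels'][:,:,::-1]),cv2.COLOR_BGR2HSV)
    ft=(h[...,1]<70)&(L[...,0]>.03)&(L[...,0]<.125)&(abs(L[...,1])<.045)&(abs(L[...,2]-.016)<.008)
    f=L[ft];print(nm,'foot',len(f),'xmax',np.percentile(f[:,0],[98,99.5]),'y',np.percentile(f[:,1],[1,99]),'z',np.median(f[:,2]))
    sel=ft&~((abs(L[...,1])<.010)&(L[...,0]<.085))
    if sel.sum()>30: q=plane(X[sel]);print('  foot n',np.round([q[0]@n,q[0]@by,q[0][2]],4),q[2])
    if sel.sum()>30: r=cv2.minAreaRect(L[ft][:,:2].astype(np.float32)*1000);print('  rect',np.round(r[0],1),np.round(r[1],1),round(r[2],1))
    up=(h[...,1]<70)&(abs(L[...,0]-.005)<.02)&(abs(L[...,1])<.03)&(L[...,2]>.025)&(L[...,2]<.105)&~((abs(L[...,1])<.010))
    if up.sum()>30: q=plane(X[up]);print('  up n',np.round([q[0]@n,q[0]@by,q[0][2]],4),'x',(q[1]-seat)@n,q[2],q[3])
    tp=(h[...,1]<70)&(abs(L[...,0]-.005)<.02)&(abs(L[...,1])<.04)&(abs(L[...,2]-.115)<.006)
    f=L[tp]; 
    if len(f)>5: print('  topedge',len(f),np.percentile(f,[3,50,97],axis=0).round(4).tolist())
    for t,Y in(('before',cloud(a)),('after',X)):
        LL=np.stack([(Y-seat)@n,(Y-seat)@by,Y[...,2]],-1)
        w=[np.median(LL[(abs(LL[...,0])<.008)&(LL[...,1]>lo)&(LL[...,1]<hi)&(LL[...,2]>.02)&(LL[...,2]<.08)][:,0]) for lo,hi in((-.11,-.04),(.04,.11))]
        print('  wall',t,np.round(w,4))
cv2.imwrite('pics/s4c.png',cv2.resize(S['pixels'][90:220,250:430,::-1],None,fx=4.2,fy=4.2,interpolation=cv2.INTER_CUBIC))
delta(seat+n*.097+[0,0,.06],toolR(YC,0))
E
```

```text
side foot 279 xmax [0.11127827 0.11271459] y [-0.02660258  0.02891421] z 0.015325781616276573
  foot n [ 0.0065 -0.0088  0.9999] 0.0011087343830898844
  rect [71.8  1. ] [82.9 56.6] 0.7
  up n [ 1.      0.0062 -0.004 ] x 0.009738942269089345 0.0017715579027767177 171
  topedge 23 [[-0.0008, -0.0079, 0.1101], [0.0065, 0.0138, 0.1117], [0.0113, 0.0274, 0.1135]]
  wall before [-0.0004 -0.0006]
  wall after [-0.0003 -0.0006]
top foot 142 xmax [0.09346206 0.09501712] y [-0.02656466  0.00594716] z 0.017101267083326713
  foot n [ 0.0015 -0.0371  0.9993] 0.001969731505215595
  rect [ 65.5 -13.6] [69.2 25.8] 30.2
  wall before [0.0002 0.0004]
  wall after [nan nan]
t 12.62 pos [ 0.6482 -0.0489  0.144 ] F [-0.2  0.7 -0. ] open 0.0001 grip 0.0
turn [0.0001 0.0044 0.0014] shift now-axes [-0.0357  0.0007  0.1053] shift target-axes [-0.0364  0.0008  0.105 ] world d [-0.005  -0.0287 -0.084 ]
  return _methods._mean(a, axis=axis, dtype=dtype,
  ret = ret.dtype.type(ret / rcount)
```

View pics/s4c.png

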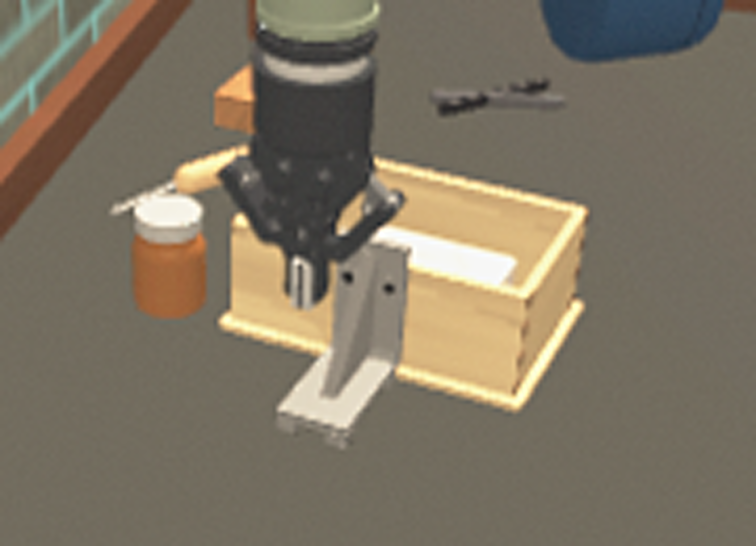

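The block now stands flush and upright, centred within 1 mm, and the case hasn't moved. The toe is at about (320,415) in the crop. Next is the toe press with shut fingertips.

Request:
apply_moves(
  motion=[
    [-1, [-0.0121, 0, 0.032], [0, 0.0044, 0.0014]],
    [-1, [-0.0121, 0, 0.032], [0, 0, 0]],
    [-1, [-0.0121, 0, 0.036], [0, 0, 0]],
    [-1, [0, 0, 0], [0, 0, 0]],
    [-1, [0, 0, 0], [0, 0, 0]],
  ],
)

```text
clock: 13.03
tool_pos: [0.6417, -0.0776, 0.0631]
orientation: [[0.196, 0.981, -0.003], [0.981, -0.196, 0.001], [0.001, -0.003, -1.0]]
wrist_force: [0.0, 0.2, 0.1]
opening: -0.0001
grasp_force: 0.0
```

```bash
python3 -c "
from h import *
delta(seat+n*.097+[-.001,0,.037],toolR(YC,0))"
```

```text
t 13.03 pos [ 0.6417 -0.0776  0.0631] F [0.  0.2 0.1] open -0.0001 grip 0.0
turn [-0.0018 -0.0006 -0.0006] shift now-axes [0.0001 0.0006 0.0326] shift target-axes [0.0001 0.0005 0.0326] world d [ 0.0004  0.     -0.0261]
```

Request:
apply_moves(
  motion=[
    [-1, [0, 0, 0.014], [0, 0, 0]],
    [-1, [0, 0, 0.01], [0, 0, 0]],
    [-1, [0, 0, 0.003], [0, 0, 0]],
    [-1, [0, 0, 0], [0, 0, 0]],
    [-1, [0, 0, 0], [0, 0, 0]],
  ],
)

```text
clock: 13.45
tool_pos: [0.6428, -0.0784, 0.0434]
orientation: [[0.197, 0.98, 0.002], [0.98, -0.197, 0.001], [0.002, 0.002, -1.0]]
wrist_force: [-0.2, -1.4, 0.6]
opening: -0.0002
grasp_force: 0.0
```

Request:
apply_moves(
  motion=[
    [-1, [0, 0, 0.002], [0, 0, 0]],
    [-1, [0, 0, 0], [0, 0, 0]],
    [-1, [0, 0, 0], [0, 0, 0]],
  ],
)

```text
clock: 13.7
tool_pos: [0.6427, -0.0787, 0.0417]
orientation: [[0.197, 0.98, 0.002], [0.98, -0.197, 0.001], [0.002, 0.002, -1.0]]
wrist_force: [0.9, -0.3, 0.2]
opening: 0.0001
grasp_force: 0.0
```

Request:
apply_moves(
  motion=[
    [-1, [0, 0, 0.0015], [0, 0, 0]],
    [-1, [0, 0, 0], [0, 0, 0]],
    [-1, [0, 0, 0], [0, 0, 0]],
  ],
)

```text
clock: 13.95
tool_pos: [0.6425, -0.0787, 0.0401]
orientation: [[0.197, 0.98, 0.001], [0.98, -0.197, 0.001], [0.002, 0.001, -1.0]]
wrist_force: [-0.0, -0.1, 0.6]
opening: 0.0001
grasp_force: 0.0
```

Request:
apply_moves(
  motion=[
    [-1, [0, 0, 0.0015], [0, 0, 0]],
    [-1, [0, 0, 0.001], [0, 0, 0]],
    [-1, [0, 0, 0], [0, 0, 0]],
    [-1, [0, 0, 0], [0, 0, 0]],
  ],
)

```text
clock: 14.28
tool_pos: [0.6425, -0.0786, 0.038]
orientation: [[0.197, 0.98, 0.001], [0.98, -0.197, 0.001], [0.002, 0.001, -1.0]]
wrist_force: [0.7, 0.8, -0.8]
opening: 0.0
grasp_force: 0.0
```

Request:
apply_moves(
  motion=[
    [-1, [0, 0, 0.001], [0, 0, 0]],
    [-1, [0, 0, 0], [0, 0, 0]],
    [-1, [0, 0, 0], [0, 0, 0]],
  ],
)

```text
clock: 14.53
tool_pos: [0.6425, -0.0786, 0.0373]
orientation: [[0.197, 0.98, 0.001], [0.98, -0.197, 0.001], [0.002, 0.001, -1.0]]
wrist_force: [-0.4, -0.0, -0.4]
opening: 0.0001
grasp_force: 0.0
```

Request:
apply_moves(
  motion=[
    [-1, [0, 0, 0.001], [0, 0, 0]],
    [-1, [0, 0, 0], [0, 0, 0]],
    [-1, [0, 0, 0], [0, 0, 0]],
  ],
)

```text
clock: 14.78
tool_pos: [0.6427, -0.0786, 0.0371]
orientation: [[0.197, 0.98, 0.002], [0.98, -0.197, 0.001], [0.002, 0.002, -1.0]]
wrist_force: [-0.7, -0.6, 3.7]
opening: -0.0
grasp_force: 2.1
```

Request:
apply_moves(
  motion=[
    [-1, [0, 0, 0.001], [0, 0, 0]],
    [-1, [0, 0, 0], [0, 0, 0]],
    [-1, [0, 0, 0], [0, 0, 0]],
  ],
)

```text
clock: 15.03
tool_pos: [0.6427, -0.0786, 0.037]
orientation: [[0.197, 0.98, 0.002], [0.98, -0.197, 0.001], [0.002, 0.002, -1.0]]
wrist_force: [-2.9, -0.4, 8.5]
opening: 0.0001
grasp_force: 4.3
```

Request:
apply_moves(
  motion=[
    [-1, [0, 0, 0.0003], [0, 0, 0]],
    [-1, [0, 0, 0], [0, 0, 0]],
    [-1, [0, 0, 0], [0, 0, 0]],
  ],
)

```text
clock: 15.28
tool_pos: [0.6427, -0.0787, 0.0371]
orientation: [[0.197, 0.98, 0.002], [0.98, -0.197, 0.001], [0.002, 0.002, -1.0]]
wrist_force: [-3.6, -0.5, 10.4]
opening: 0.0001
grasp_force: 4.9
```

Request:
apply_moves(
  motion=[
    [-1, [0, -0.0003, 0.0004], [0, 0, 0]],
    [-1, [0, 0, 0], [0, 0, 0]],
    [-1, [0, 0, 0], [0, 0, 0]],
    [-1, [0, 0, 0], [0, 0, 0]],
  ],
)

```text
clock: 15.62
tool_pos: [0.6427, -0.0786, 0.037]
orientation: [[0.197, 0.98, 0.003], [0.98, -0.197, 0.001], [0.002, 0.003, -1.0]]
wrist_force: [-2.7, 0.7, 12.0]
opening: -0.0002
grasp_force: 5.5
```

Request:
apply_moves(
  motion=[
    [-1, [0, 0, -0.002], [0, 0, 0]],
    [-1, [0, 0, -0.004], [0, 0, 0]],
    [-1, [0, 0, -0.03], [0, 0, 0]],
    [-1, [0, 0, -0.045], [0, 0, 0]],
    [-1, [0, 0, -0.045], [0, 0, 0]],
  ],
)

```text
clock: 16.03
tool_pos: [0.6412, -0.0786, 0.1355]
orientation: [[0.197, 0.98, -0.002], [0.98, -0.197, 0.002], [0.001, -0.003, -1.0]]
wrist_force: [1.1, 0.3, 0.2]
opening: 0.0001
grasp_force: 0.0
```

Request:
apply_moves(
  motion=[
    [-1, [0, 0, -0.03], [0, 0, 0]],
    [-1, [0, 0, 0], [0, 0, 0]],
    [-1, [0, 0, 0], [0, 0, 0]],
  ],
)

```text
clock: 16.28
tool_pos: [0.6429, -0.0789, 0.1615]
orientation: [[0.197, 0.98, 0.005], [0.98, -0.197, 0.001], [0.002, 0.005, -1.0]]
wrist_force: [0.1, -0.7, -0.7]
opening: -0.0001
grasp_force: 0.0
```

```bash
python3 - <<'E'
from h import *
S=cap('side'); by=np.array([-n[1],n[0],0])
X=cloud(S);L=np.stack([(X-seat)@n,(X-seat)@by,X[...,2]],-1)
h=cv2.cvtColor(np.ascontiguousarray(S['pixels'][:,:,::-1]),cv2.COLOR_BGR2HSV)
ft=(h[...,1]<70)&(L[...,0]>.03)&(L[...,0]<.125)&(abs(L[...,1])<.045)&(abs(L[...,2]-.016)<.008)
r=cv2.minAreaRect(L[ft][:,:2].astype(np.float32)*1000);print('foot rect',np.round(r[0],1),np.round(r[1],1),round(r[2],1))
w=[np.median(L[(abs(L[...,0])<.008)&(L[...,1]>lo)&(L[...,1]<hi)&(L[...,2]>.02)&(L[...,2]<.08)][:,0]) for lo,hi in((-.11,-.04),(.04,.11))];print(w)
delta(seat+n*.005+by*.001+[0,0,.155],toolR(YC,0))
E
```

```text
foot rect [72.1  0.9] [82.7 56.3] 0.6
[np.float64(-0.0002628354966777964), np.float64(-0.00025990123018935856)]
t 16.33 pos [ 0.6418 -0.0787  0.1596] F [ 0.3 -0.2 -0.1] open 0.0001 grip 0.0
turn [ 0.0005 -0.001  -0.0012] shift now-axes [-0.1133  0.0003  0.0056] shift target-axes [-1.133e-01  1.000e-04  5.800e-03] world d [-0.0176 -0.0889 -0.0046]
```

The block hasn't moved. Next is the top edge.

Request:
apply_moves(
  motion=[
    [-1, [-0.0378, 0, 0], [0, 0, 0]],
    [-1, [-0.0378, 0, 0], [0, 0, 0]],
    [-1, [-0.0378, 0, 0], [0, 0, 0]],
    [-1, [0, 0, 0], [0, 0, 0]],
    [-1, [0, 0, 0], [0, 0, 0]],
  ],
)

```text
clock: 16.75
tool_pos: [0.623, -0.1688, 0.1576]
orientation: [[0.2, 0.98, -0.002], [0.98, -0.2, 0.003], [0.002, -0.003, -1.0]]
wrist_force: [0.2, 0.4, -0.4]
opening: 0.0
grasp_force: 0.0
```

Request:
apply_moves(
  motion=[
    [-1, [0, 0, 0.012], [0, 0, 0]],
    [-1, [0, 0, 0.008], [0, 0, 0]],
    [-1, [0, 0, 0.003], [0, 0, 0]],
    [-1, [0, 0, 0], [0, 0, 0]],
    [-1, [0, 0, 0], [0, 0, 0]],
  ],
)

```text
clock: 17.17
tool_pos: [0.6243, -0.1668, 0.1409]
orientation: [[0.196, 0.981, 0.001], [0.981, -0.196, 0.002], [0.002, 0.0, -1.0]]
wrist_force: [0.0, 0.5, 0.7]
opening: -0.0002
grasp_force: 0.0
```

```bash
python3 - <<'E'
from h import *
by=np.array([-n[1],n[0],0])
delta(seat+n*.005+by*.001+[0,0,.134],toolR(YC,0))
E
```

```text
t 17.17 pos [ 0.6243 -0.1668  0.1409] F [0.  0.5 0.7] open -0.0002 grip 0.0
turn [ 0.0001 -0.0011 -0.0005] shift now-axes [-0.001   0.0001  0.0086] shift target-axes [-0.001   0.0001  0.0086] world d [-0.0001 -0.0008 -0.0069]
```

Request:
apply_moves(
  motion=[
    [-1, [-0.0005, 0, 0.004], [0, 0, 0]],
    [-1, [0, 0, 0.002], [0, 0, 0]],
    [-1, [0, 0, 0], [0, 0, 0]],
    [-1, [0, 0, 0], [0, 0, 0]],
  ],
)

```text
clock: 17.5
tool_pos: [0.6242, -0.168, 0.1367]
orientation: [[0.197, 0.98, 0.002], [0.98, -0.197, 0.001], [0.002, 0.001, -1.0]]
wrist_force: [-0.2, -0.1, 0.5]
opening: -0.0002
grasp_force: 0.0
```

Request:
apply_moves(
  motion=[
    [-1, [0, 0, 0.0015], [0, 0, 0]],
    [-1, [0, 0, 0], [0, 0, 0]],
    [-1, [0, 0, 0], [0, 0, 0]],
  ],
)

```text
clock: 17.75
tool_pos: [0.6242, -0.1681, 0.1355]
orientation: [[0.197, 0.98, 0.002], [0.98, -0.197, 0.001], [0.002, 0.001, -1.0]]
wrist_force: [0.2, 1.0, -0.4]
opening: -0.0
grasp_force: 0.0
```

Request:
apply_moves(
  motion=[
    [-1, [0, 0, 0.001], [0, 0, 0]],
    [-1, [0, 0, 0], [0, 0, 0]],
    [-1, [0, 0, 0], [0, 0, 0]],
  ],
)

```text
clock: 18.0
tool_pos: [0.6242, -0.168, 0.1346]
orientation: [[0.197, 0.98, 0.001], [0.98, -0.197, 0.001], [0.002, 0.001, -1.0]]
wrist_force: [0.1, 0.2, -0.3]
opening: 0.0003
grasp_force: 0.0
```

Request:
apply_moves(
  motion=[
    [-1, [0, 0, 0.001], [0, 0, 0]],
    [-1, [0, 0, 0], [0, 0, 0]],
    [-1, [0, 0, 0], [0, 0, 0]],
  ],
)

```text
clock: 18.25
tool_pos: [0.6244, -0.1681, 0.1341]
orientation: [[0.197, 0.98, 0.002], [0.98, -0.197, 0.001], [0.001, 0.002, -1.0]]
wrist_force: [0.4, 0.2, 1.0]
opening: -0.0001
grasp_force: 0.7
```

Request:
apply_moves(
  motion=[
    [-1, [0, 0, 0.001], [0, 0, 0]],
    [-1, [0, 0, 0], [0, 0, 0]],
    [-1, [0, 0, 0], [0, 0, 0]],
  ],
)

```text
clock: 18.5
tool_pos: [0.6244, -0.1681, 0.1341]
orientation: [[0.197, 0.98, 0.003], [0.98, -0.197, 0.001], [0.001, 0.002, -1.0]]
wrist_force: [-1.2, 0.4, 5.8]
opening: -0.0001
grasp_force: 2.6
```

Request:
apply_moves(
  motion=[
    [-1, [0, -0.0003, 0.0007], [0, 0, 0]],
    [-1, [0, 0, 0], [0, 0, 0]],
    [-1, [0, 0, 0], [0, 0, 0]],
  ],
)

```text
clock: 18.75
tool_pos: [0.6244, -0.1682, 0.1341]
orientation: [[0.197, 0.98, 0.003], [0.98, -0.197, 0.001], [0.001, 0.003, -1.0]]
wrist_force: [-1.1, -0.5, 6.4]
opening: 0.0004
grasp_force: 3.6
```

Request:
apply_moves(
  motion=[
    [-1, [0, -0.0002, 0.0005], [0, 0, 0]],
    [-1, [0, 0, 0], [0, 0, 0]],
    [-1, [0, 0, 0], [0, 0, 0]],
    [-1, [0, 0, 0], [0, 0, 0]],
  ],
)

```text
clock: 19.08
tool_pos: [0.6244, -0.1682, 0.134]
orientation: [[0.197, 0.98, 0.004], [0.98, -0.197, 0.0], [0.001, 0.004, -1.0]]
wrist_force: [-1.6, -0.8, 7.7]
opening: -0.0002
grasp_force: 4.3
```

Request:
apply_moves(
  motion=[
    [-1, [0.0001, -0.0002, 0.0008], [0, 0, 0]],
    [-1, [0, 0, 0], [0, 0, 0]],
    [-1, [0, 0, 0], [0, 0, 0]],
    [-1, [0, 0, 0], [0, 0, 0]],
  ],
)

```text
clock: 19.42
tool_pos: [0.6245, -0.1682, 0.134]
orientation: [[0.197, 0.98, 0.005], [0.98, -0.197, -0.0], [0.001, 0.005, -1.0]]
wrist_force: [-1.8, 0.1, 10.8]
opening: -0.0006
grasp_force: 5.5
```

Request:
apply_moves(
  motion=[
    [-1, [0, 0, -0.002], [0, 0, 0]],
    [-1, [0, 0, -0.004], [0, 0, 0]],
    [-1, [0, 0, -0.03], [0, 0, 0]],
    [-1, [0, 0, -0.045], [0, 0, 0]],
    [-1, [0, 0, -0.045], [0, 0, 0]],
  ],
)

```text
clock: 19.83
tool_pos: [0.6227, -0.1677, 0.2317]
orientation: [[0.197, 0.98, -0.003], [0.98, -0.197, 0.002], [0.002, -0.003, -1.0]]
wrist_force: [0.7, -0.3, -0.2]
opening: -0.0
grasp_force: 0.0
```

Request:
apply_moves(
  motion=[
    [-1, [0.02, 0, -0.03], [0, 0, 0]],
    [-1, [0.04, 0, 0], [0, 0, 0]],
    [-1, [0.04, 0, 0], [0, 0, 0]],
    [-1, [0.03, 0, 0], [0, 0, 0]],
    [-1, [0, 0, 0], [0, 0, 0]],
  ],
)

```text
clock: 20.25
tool_pos: [0.6445, -0.0616, 0.2561]
orientation: [[0.193, 0.981, 0.001], [0.981, -0.193, 0.004], [0.004, 0.001, -1.0]]
wrist_force: [0.7, -0.9, 0.0]
opening: -0.0005
grasp_force: 0.0
```

```bash
python3 - <<'E'
from h import *
S=cap('side','s5.png');T=cap('top'); by=np.array([-n[1],n[0],0])
X=cloud(S);L=np.stack([(X-seat)@n,(X-seat)@by,X[...,2]],-1)
h=cv2.cvtColor(np.ascontiguousarray(S['pixels'][:,:,::-1]),cv2.COLOR_BGR2HSV)
ft=(h[...,1]<70)&(L[...,0]>.03)&(L[...,0]<.125)&(abs(L[...,1])<.045)&(abs(L[...,2]-.016)<.008)
r=cv2.minAreaRect(L[ft][:,:2].astype(np.float32)*1000);print('foot rect',np.round(r[0],1),np.round(r[1],1),round(r[2],1))
up=(h[...,1]<70)&(abs(L[...,0]-.005)<.02)&(abs(L[...,1])<.03)&(L[...,2]>.025)&(L[...,2]<.105)&~((abs(L[...,1])<.010))
q=plane(X[up]);print('up n',np.round([q[0]@n,q[0]@by,q[0][2]],4),'x',(q[1]-seat)@n)
w=[np.median(L[(abs(L[...,0])<.008)&(L[...,1]>lo)&(L[...,1]<hi)&(L[...,2]>.02)&(L[...,2]<.08)][:,0]) for lo,hi in((-.11,-.04),(.04,.11))];print(w)
S0=dict(np.load('s0.npz'))
for nm,(x,y,z) in dict(jar=(.8,-.216,.08),spool=(.756,.293,.067),mallet=(.476,.425,.04)).items():
    for C in(S0,S):
        Y=cloud(C); m=(np.hypot(Y[...,0]-x,Y[...,1]-y)<(.14 if nm=='mallet' else .05))&(Y[...,2]>.02)&(Y[...,2]<.1)&(Y[...,1]>(.34 if nm=='mallet' else -1)); print(nm,m.sum(),np.round(np.nanmean(Y[m],0),4))
print(ctrl.state()['wrist_force'],ctrl.state()['tool_pos'])
E
```

```text
foot rect [72.4  0.7] [57.5 83.2] 89.4
up n [ 0.9999 -0.0144 -0.0057] x 0.009468257760525855
[np.float64(-0.0005026984427810695), np.float64(-0.0004297979928432286)]
jar 378 [ 0.7962 -0.2028  0.0579]
jar 380 [ 0.796  -0.2027  0.0579]
spool 472 [0.7534 0.2998 0.0555]
spool 475 [0.7532 0.2998 0.0555]
mallet 2240 [0.5126 0.4387 0.0363]
mallet 2230 [0.5125 0.4385 0.0363]
[-0.4258538   0.05011587  0.31217929] [ 0.64392928 -0.06531413  0.25593634]
```

View pics/s5.png

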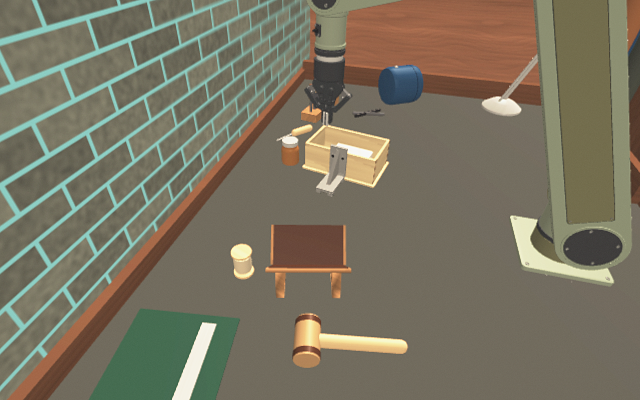

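The final picture shows the block at (333,170) standing flush at mid-wall. The cradle is empty, and the jar, spool, mallet and case haven't moved. The arm is clear, so I'm handing in the job.

```bash
python3 -c "
from station import ctrl
print(ctrl.close_job())"
```

```text
the job is handed in; nothing more can be done
None
```

The job is handed in at about 20 s: the block stands on its feet, flush against the middle of the glued wall and released; I pressed the toe (about 12 N), then the top edge (about 11 N), and neither it, the case nor the jar, spool and mallet measurably moved.

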